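# Put three bench stakes back on their own mats

### The job

The anvil, the doming block and the dome stake each stand on another's rubber mat. Put each one upright on the mat cut to its own shape (anvil on the oblong one, block on the square one, stake on the round one), centred, with the anvil lengthwise and the block square to the mat's edges; the empty soldering board is free for setting one aside on the way. Set them down rather than dropping them, do not tip them over, and leave the hammer, jar and plastic case where they are.

Things in the scene. Friction and masses are not known exactly. Their poses are not given: they have to be found in the camera images.
- anvil: Steel horn anvil, 0.6 kg, 58 mm high. Foot 84 x 44 mm (x by y). Top: face bar 28 mm wide (y), x -38 to +26 mm, 40 to 58 mm above the underside, with a tapering horn on to x = +57 mm; below it a waist 22 mm wide. Grip across the face bar, closing along y. Origin: centre of the foot's underside; x along the length to the horn, z up. Starts on the wrong mat.
- block: Steel doming block, a 46 mm cube with round hollows shown on its top and sides, about 0.7 kg. Origin: centre of its underside; x and y square to its side faces, z up. Starts on the wrong mat.
- stake: Steel dome stake, 67 mm high, 0.45 kg: round foot 56 mm across (14 mm high, tapering in above it to 20 mm), neck 20 to 24 mm, and a round domed head 34 mm across with straight sides 42 to 56 mm above the underside. Grip the head from any side. Origin: centre of the foot's underside; z up along its axis. Starts on the wrong mat.
- rect_mat: Oblong black rubber mat, 110 x 70 mm (x by y), 5 mm thick, fixed to the bench: the anvil's own place. Origin: centre of its underside, on the bench; x along its long side.
- square_mat: Square black rubber mat, 84 x 84 mm, 5 mm thick, fixed to the bench: the doming block's own place. Origin: centre of its underside, on the bench; x and y along its sides.
- round_mat: Round black rubber mat, 84 mm in diameter, 5 mm thick, fixed to the bench: the dome stake's own place. Origin: centre of its underside, on the bench.
- board: Pale soldering board, 125 x 105 mm (x by y), 8 mm thick, fixed to the bench and empty at the start: a free spot for setting a thing aside on the way. Origin: centre of its underside, on the bench.
- hammer: Bystander: hammer lying at the far edge of the work, about 240 mm long, handle towards the robot's right (-y). Origin on its underside. To be left alone.
- jar: Bystander: amber glass jar with a steel cap, 52 mm in diameter, 70 mm high, at the robot's right. Origin: centre of its underside. To be left alone.
- case: Bystander: low clear plastic case with a grey lid, 90 x 65 mm, 28 mm high, at the far left. Origin: centre of its underside. To be left alone.
Mind the look-alikes: they are no part of the job. What is shaped like the stake but blue or yellow is not meant. Leave any turquoise look-alike of the anvil alone.

How it is judged:
By the outcome, as a careful person would: the job done as asked, in the order asked, and still so for the second after the job is handed in, with the robot touching nothing.
It also fails if it takes over 96 s, if anything falls off the work surface, if the arm or the gripper's body presses on something with over 40 N, if the wrist force passes 120 N, or if a joint passes its speed limit or range.

### The arm

A 6-joint arm with a two-finger parallel gripper is mounted at the origin on the work surface. World frame = base frame: x ahead of the robot, y to its left, z up, the work surface at z = 0. Lengths are in mm, angles in rad, forces in N, time in s.
With the tool pointing down it reaches from about 300 to 775 mm from the base axis. Payload 14.6 kg.
Tool frame: the origin (TCP) lies on the mounting face of the last link; the fingertips stand 199 mm ahead of it and the grasp point (between the pads) lies 180 mm ahead of it; z points along the fingers, y is the line along which they close (so a half turn about z gives the same grasp; the last joint's range is limited). The gripper opens to 94 mm and grips with 3 to 60 N. Pads are 16 mm wide; open, the fingers measure 119 mm over their backs; the gripper's body (75 mm by 177 mm) begins 78 mm behind the grasp point.
Start: joints at [-1.246, 0.3, 1.521, -0, 1.321, -0.067], TCP at [210.012, -508.317, 404.646] pointing down, gripper open.
Joint ranges: [-3.03, 3.03], [-0.79, 2.21], [0.23, 2.52], [-1.04, 4.18], [0, 3.07], [-2.55, 2.55]. Speed limits (rad/s): [2.22, 2.22, 2.57, 3.14, 3.14, 3.14].

### API

Orientations are given as [roll, pitch, yaw] about the fixed x, y, z axes, in that order (R = Rz(yaw) Ry(pitch) Rx(roll)).
In Python, from cell import manip gives the robot as it stands. The module is installed in compiled form; this text tells all that it offers.
- The arm moves only by the shell command python3 -m creep 'ROWS' [FORCE]. ROWS is a JSON object of lists of equal length, an entry for each row: "slide": the shift along the world's x, y, z in cm, a list of three; "turn": the turn about the world's z in rad; "claw": the opening, from 0 (shut) to 1 (fully open). A call has 1 to 8 rows; each row shifts and turns the commanded pose from where the row before left it; what a row does not reach is not made up. A row lasts 1/8 s, in which the tool goes at most 62.5 mm and 10.7 degrees, less where a joint would pass 70% of its speed; a pose out of reach is approached as far as the arm can. A call with a gripper value outside its range is refused whole. The fingers move at their own pace and stop on an object; FORCE is the grip in N (left out, the last holds). Time passes only in rows, so rows that do not move let the fingers close. It gives the time, the measured TCP pose, the force, the opening and the grip force at its end, in the units of the state.
- manip.read_state(): the state, without advancing time (a new reading comes with each control period).
- manip.camera(name): name is "scene" or "top"; returns (picture, depth): 480x640x3 uint8, red, green, blue; 480x640 float32, mm along the optical axis (not along the pixel's ray), 0 where there is no reading.
- manip.calibration(name): a dict with "intrinsics" (3x3 intrinsics, pixels), "pose" (4x4, takes a point from camera to world coordinates). Camera axes: x right, y up, looking along -z (the intrinsics and any distortion apply to the point x, -y, -z); pixel columns grow to the right and rows downward; lengths in mm; the calibration is good to about 2 mm. A picture is of the moment at which its call begins. calibration takes no time and is no camera call.
- manip.sign_off(): hands the job in; it is judged then, once.
Trained networks look in the newest picture that a camera, given by its name, has taken for a name from the list of things; names that differ only in an ending like _2 or _b are one class to them, and where a whole thing is asked for, a point or a joint stands for the part that bears it (a point fixed in the world has none). Each returns a list of dicts, best first, with "score" (0 to 1); they miss things now and then, are a little off and sometimes report something else, mostly with a low value. They report only what shows in the picture. A call takes as long as a camera call. They do not tell look-alikes from the thing itself.
- manip.cut_out(query, camera): "mask" (480x640 bool, what is visible of it) and "position" ([column, row] in pixels, amid what is visible of it).
The state is a dict: "clock": time; "joints": joint angles; "qd": joint speeds; "effort": joint torques, N m; "eef_pos": TCP position; "eef_rot": TCP orientation; "wrist_force": force on the tool from outside, world axes, zero at the start; "moment": the same for the moment, N m; "finger_gap": finger opening in mm; "finger_force": force on a finger pad.
Only numpy, scipy, OpenCV 4.12 (cv2) and the standard library are available. Lean on these libraries where they do the work, as an engineer would, in place of code of your own. Each camera call takes 0.05 s, during which the arm holds its last target. There are 200 camera calls.

## Working session

There is one attempt and no reset: what is moved stays moved. The work goes in short steps, Python scripts to look and compute and a shell command to move; the robot and the scene stay as the last step left them, time stands still between calls to the robot, and variables do not carry over. Pictures are saved under pics/ and viewed, at most 14 in all, crops included, and the job is handed in when it is done.

```bash
mkdir -p pics; python3 - <<'E'
from cell import manip
import cv2
for n in("top","scene"):
    p,d=manip.camera(n); cv2.imwrite(f"pics/{n}0.png",p[:,:,::-1])
    c=manip.calibration(n); print(n,c)
print(manip.read_state())
E
```

```text
top {'intrinsics': array([[475.58064457,   0.        , 322.92238567],
       [  0.        , 475.58064457, 240.26738821],
       [  0.        ,   0.        ,   1.        ]]), 'pose': array([[-9.37199146e-03,  9.88266885e-01, -1.52449108e-01,
         4.27789632e+02],
       [-9.99917929e-01, -1.05938565e-02, -7.20460282e-03,
        -3.00909901e+01],
       [-8.73509436e-03,  1.52369075e-01,  9.88285062e-01,
         9.62390105e+02],
       [ 0.00000000e+00,  0.00000000e+00,  0.00000000e+00,
         1.00000000e+00]])}
scene {'intrinsics': array([[466.93319315,   0.        , 319.43857301],
       [  0.        , 466.93319315, 242.08224804],
       [  0.        ,   0.        ,   1.        ]]), 'pose': array([[-1.66117290e-01, -5.60178157e-01,  8.11545118e-01,
         1.33904622e+03],
       [ 9.85853772e-01, -1.12955090e-01,  1.23828461e-01,
         1.12059991e+02],
       [ 2.23021529e-02,  8.20634864e-01,  5.71017542e-01,
         5.75530064e+02],
       [ 0.00000000e+00,  0.00000000e+00,  0.00000000e+00,
         1.00000000e+00]])}
{'clock': 0.1, 'joints': array([-1.24557678e+00,  3.00434490e-01,  1.52150835e+00, -4.30574254e-05,
        1.32068169e+00, -6.65802501e-02]), 'qd': array([-5.28294907e-04, -2.51982286e-03, -2.94503080e-03,  5.68214006e-04,
        9.80699236e-05, -1.12444437e-03]), 'effort': array([ 1.82773609e-03, -5.32642651e+01, -3.53283727e+01,  7.09915627e-02,
        2.34476512e-02, -4.50756488e-05]), 'eef_pos': array([ 210.01632137, -508.29989174,  404.13706708]), 'eef_rot': array([-3.14056029e+00, -2.70374387e-05,  3.91810464e-01]), 'wrist_force': array([ 0.51862099, -0.32792814,  0.15662029]), 'moment': array([ 0.03178939,  0.00562878, -0.03008402]), 'finger_force': 0.0, 'finger_gap': 94.03193144548068}
```

View pics/top0.png

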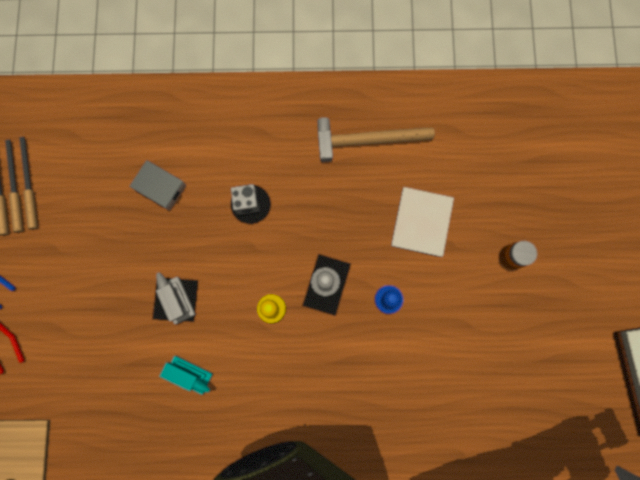

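View pics/scene0.png

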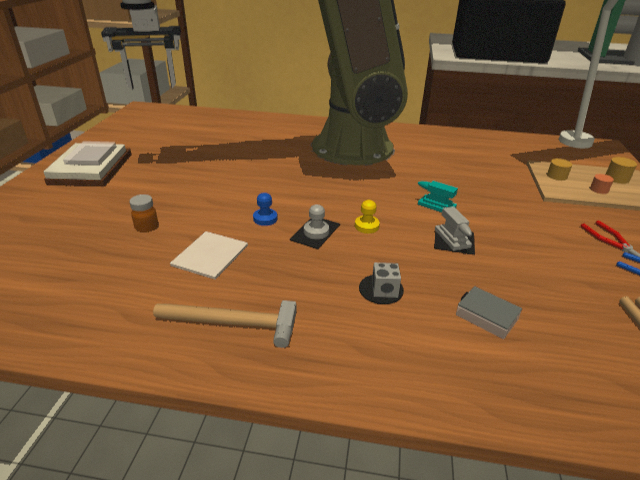

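Candidates in the top picture:
- **Stake:** grey at (325,281). Yellow (270,308) and blue (389,299) are decoys.
- **Anvil:** grey at (173,298). Turquoise (187,375) is a decoy.
- **Block:** (245,200), the only one.

Next I measure the real ones and check them in one crop.

```bash
cat > h.py <<'E'
from cell import manip
import cv2, numpy as np
def rays(n):
    c=manip.calibration(n);K=c["intrinsics"];T=c["pose"]
    u,v=np.meshgrid(np.arange(640.),np.arange(480.))
    d=np.stack([(u-K[0,2])/K[0,0],-(v-K[1,2])/K[1,1],-np.ones_like(u)],-1)
    return d@T[:3,:3].T,T[:3,3]
def world(n,d):
    r,o=rays(n); w=r*d[...,None]+o; w[d==0]=np.nan; return w
def plane(n,z):
    r,o=rays(n); return o+r*((z-o[2])/r[...,2])[...,None]
def rect(p):
    (c,s,a)=cv2.minAreaRect(p.astype(np.float32)); return np.round(c,1),np.round(s,1),round(a,1)
E
python3 - <<'E'
from h import *
p,d=manip.camera("top"); w=world("top",d)
cv2.imwrite("pics/crop.png",cv2.resize(p[170:400,130:450,::-1],None,fx=2.5,fy=2.5,interpolation=cv2.INTER_CUBIC))
for q,pix,z0,z1 in(("block",(245,200),44,60),("anvil",(173,298),57,70),("stake",(325,281),45,76)):
    for r in manip.cut_out(q,"top")[:3]: print(q,round(r["score"],2),r["position"])
    uu,vv=np.meshgrid(range(640),range(480))
    m=(np.hypot(uu-pix[0],vv-pix[1])<32)&(w[...,2]>z0)&(w[...,2]<z1)
    q3=w[m]; print(len(q3),rect(q3[:,:2]),"z",np.percentile(q3[:,2],[5,50,95]),"mean",q3[:,:2].mean(0))
dark=(p.max(2)<45)
for n,pix,R in(("rect",(327,284),38),("square",(176,300),30),("round",(250,204),28)):
    uu,vv=np.meshgrid(range(640),range(480))
    m=(np.hypot(uu-pix[0],vv-pix[1])<R)&dark
    m=cv2.morphologyEx(m.astype(np.uint8),cv2.MORPH_OPEN,np.ones((2,2)))>0
    q=plane("top",5)[m][:,:2]; print(n,len(q),rect(q),cv2.minEnclosingCircle(q.astype(np.float32)))
m=(p.min(2)>150)&(uu>380)&(uu<470)&(vv>170)&(vv<270); print("board",rect(plane("top",8)[m][:,:2]))
for n,pix in(("jar",(522,254)),("yellow",(270,308)),("blue",(389,299)),("case",(158,187))): print(n,w[pix[1],pix[0]])
E
```

```text
block 0.93 [244.7, 198.6]
553 (array([655.9, 133.6]), array([46.4, 46.7]), 8.7) z [48.30748485 51.93290358 54.58045165] mean [655.23621454 132.6890068 ]
anvil 0.64 [185.9, 375.8]
anvil 0.62 [173.9, 297.7]
anvil 0.47 [259.5, 211.8]
643 (array([464.4, 273.7]), array([93. , 29.4]), 26.0) z [58.79106124 63.64272743 66.32827906] mean [457.73239062 269.41459064]
stake 0.89 [268.5, 309.4]
stake 0.87 [384.6, 300.2]
stake 0.65 [327.2, 281.8]
255 (array([490.7, -25.8]), array([32.6, 32.2]), 26.0) z [61.96620653 69.38123361 73.73212214] mean [490.05216441 -25.72926289]
rect 917 (array([484.2, -31.4]), array([ 64.2, 104.5]), 72.6) ((483.8663330078125, -30.631582260131836), 58.99721145629883)
square 382 (array([457., 272.]), array([79.3, 77.9]), 85.7) ((456.72174072265625, 272.14642333984375), 53.41987228393555)
round 520 (array([642.9, 115. ]), array([53.2, 76.5]), 49.5) ((650.5211181640625, 123.68505096435547), 38.42289352416992)
board (array([ 612.6, -226.4]), array([101.2, 120.9]), 77.1)
jar [ 535.18991615 -398.01817457   70.58303976]
yellow [439.07299822  76.15617402  68.89572525]
blue [ 453.57180969 -145.64093678   69.01591272]
case [684.49690715 309.85731357  29.39173089]
```

View pics/crop.png

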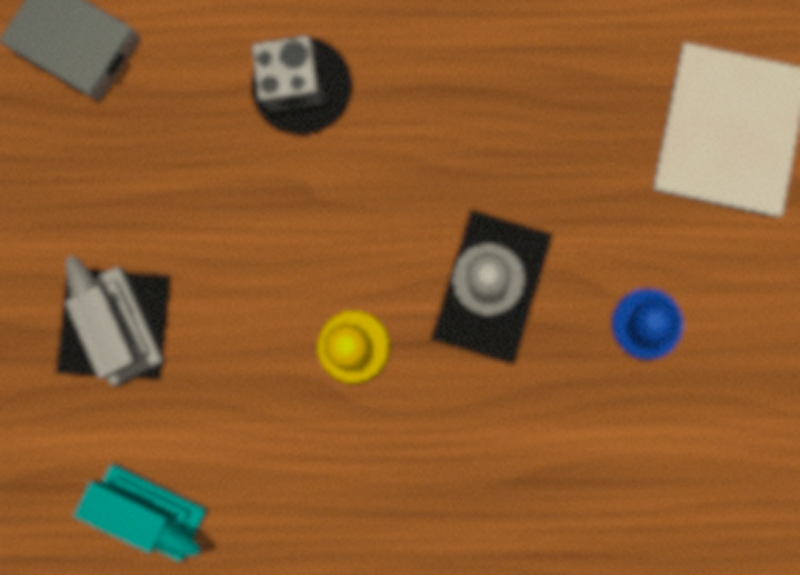

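The crop confirms the plain grey stake (crop 489,277), anvil (crop 115,320) and block (crop 285,72), each on a black mat. The order is stake → board, anvil → oblong, block → square, stake → round.

```bash
python3 -m creep '{"slide":[[2,3.4,0],[2,3.4,0],[2,3.4,0],[2,3.4,0],[2,3.4,0],[2,3.4,0],[2,3.4,0],[2,3.4,0]],"turn":[0,0,0,0,0,0,0,0],"claw":[1,1,1,1,1,1,1,1]}' 20
python3 -m creep '{"slide":[[2,3.4,0],[2,3.4,0],[2,3.4,-1],[2,3.4,-1],[2,3.4,-1],[2,3.4,-1],[0,0.6,0],[0,0,0]],"turn":[0,0,0,0,0,0,0,0],"claw":[1,1,1,1,1,1,0.7,0.7]}'
```

```text
clock: 1.3
eef_pos: [370.5, -235.1, 404.8]
eef_rot: [3.141, -0.0, 0.392]
wrist_force: [0.1, 0.9, 0.7]
finger_gap: 94.2
finger_force: 0.0
clock: 2.3
eef_pos: [489.8, -26.4, 364.8]
eef_rot: [3.142, 0.0, 0.392]
wrist_force: [0.4, -0.6, -0.1]
finger_gap: 77.3
finger_force: 0.0
```

```bash
python3 -m creep '{"slide":[[0,0,-3],[0,0,-3],[0,0,-3],[0,0,-2],[0,0,-2],[0,0,0],[0,0,0],[0,0,0]],"turn":[0,0,0,0,0,0,0,0],"claw":[0.7,0.7,0.7,0.7,0.7,0.7,0.2,0.2]}' 25
python3 -m creep '{"slide":[[0,0,0],[0,0,0],[0,0,0],[0,0,0]],"turn":[0,0,0,0],"claw":[0.2,0.2,0.2,0.2]}'
```

```text
clock: 3.3
eef_pos: [490.1, -26.6, 235.6]
eef_rot: [3.141, -0.001, 0.391]
wrist_force: [-0.3, -0.0, -0.3]
finger_gap: 49.2
finger_force: 0.0
clock: 3.8
eef_pos: [490.1, -26.4, 235.0]
eef_rot: [3.141, -0.0, 0.392]
wrist_force: [-0.7, -2.1, 6.5]
finger_gap: 32.5
finger_force: 25.0
```

```bash
python3 -m creep '{"slide":[[0,0,1],[0,0,2],[0,0,3],[1,-2,1],[2,-3,0],[2,-3,0],[2,-3,0],[2,-3,0]],"turn":[0,0,0,0,0,0,0,0],"claw":[0.2,0.2,0.2,0.2,0.2,0.2,0.2,0.2]}'
python3 -m creep '{"slide":[[2,-3,0],[1,-2,0],[0.2,-1,0],[0,0,0],[0,0,-2],[0,0,-2],[0,0,-1],[0,0,-0.5]],"turn":[0,0,0,0,0,0,0,0],"claw":[0.2,0.2,0.2,0.2,0.2,0.2,0.2,0.2]}'
```

```text
clock: 4.8
eef_pos: [580.4, -167.2, 304.6]
eef_rot: [-3.141, 0.001, 0.392]
wrist_force: [-0.5, -0.2, -3.8]
finger_gap: 32.7
finger_force: 25.0
clock: 5.8
eef_pos: [612.0, -226.1, 248.6]
eef_rot: [-3.141, 0.001, 0.392]
wrist_force: [-0.6, -0.4, -3.5]
finger_gap: 32.3
finger_force: 25.0
```

```bash
python3 - <<'E'
from h import *
for n in("top","scene"):
    p,d=manip.camera(n); cv2.imwrite(f"pics/{n}1.png",p[:,:,::-1])
p,d=manip.camera("top")
uu,vv=np.meshgrid(range(640),range(480))
for thr in(45,55):
  m=(np.hypot(uu-327,vv-284)<38)&(p.max(2)<thr)
  m=cv2.morphologyEx(m.astype(np.uint8),cv2.MORPH_OPEN,np.ones((2,2)))>0
  q=plane("top",5)[m][:,:2]; print(len(q),rect(q),q.mean(0))
E
```

```text
1594 (array([484.3, -31.4]), array([ 62.6, 102.7]), 72.5) [483.92911008 -31.24323353]
1658 (array([484.1, -31.5]), array([ 64.2, 104.6]), 72.4) [483.69583153 -31.23531705]
```

View pics/scene1.png

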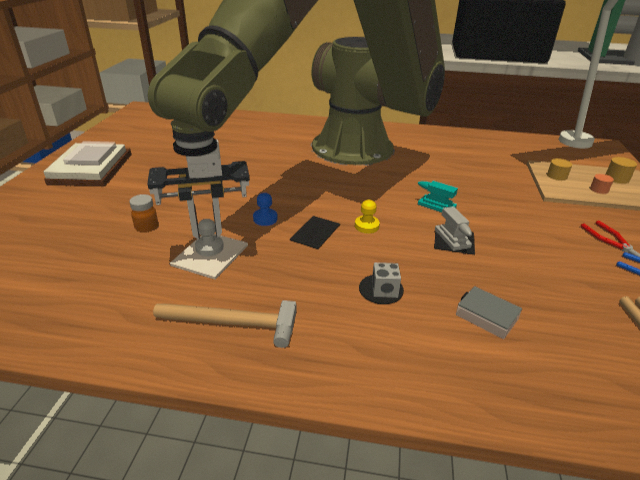

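The stake hangs upright over the board at (207,240). Lowering it gently.

```bash
python3 -m creep '{"slide":[[0,0,-0.4],[0,0,-0.3],[0,0,-0.1],[0,0,-0.1],[0,0,-0.1],[0,0,0]],"turn":[0,0,0,0,0,0],"claw":[0.2,0.2,0.2,0.2,0.2,0.2]}'
```

```text
clock: 6.7
eef_pos: [612.0, -226.3, 239.6]
eef_rot: [-3.142, 0.0, 0.392]
wrist_force: [0.7, 0.8, -4.4]
finger_gap: 32.7
finger_force: 25.0
```

```bash
python3 -m creep '{"slide":[[0,0,-0.1],[0,0,-0.05],[0,0,0]],"turn":[0,0,0],"claw":[0.2,0.2,0.2]}'
```

```text
clock: 7.08
eef_pos: [612.0, -226.3, 238.1]
eef_rot: [3.142, -0.0, 0.392]
wrist_force: [-0.6, -0.5, -4.5]
finger_gap: 32.6
finger_force: 25.0
```

```bash
python3 -m creep '{"slide":[[0,0,-0.1],[0,0,0]],"turn":[0,0],"claw":[0.2,0.2]}'; python3 -m creep '{"slide":[[0,0,-0.05],[0,0,0]],"turn":[0,0],"claw":[0.2,0.2]}'
```

```text
clock: 7.32
eef_pos: [612.1, -226.3, 238.1]
eef_rot: [3.141, -0.0, 0.392]
wrist_force: [-4.9, 2.3, 4.4]
finger_gap: 32.6
finger_force: 25.0
clock: 7.58
eef_pos: [612.1, -226.3, 238.1]
eef_rot: [3.141, -0.001, 0.392]
wrist_force: [-6.5, 1.7, 8.9]
finger_gap: 32.8
finger_force: 25.0
```

```bash
python3 -m creep '{"slide":[[0,0,0],[0,0,0],[0,0,0],[0,0,0],[0,0,2],[0,0,4],[0,0,4],[0,0,3]],"turn":[0,0,0,0,0,0,0,0],"claw":[0.5,0.7,0.7,0.7,0.7,0.7,0.7,0.7]}'
python3 -m creep '{"slide":[[-1,3.5,0],[-1,3.5,0],[-1,3.5,0],[-1,3.5,0],[-1,3.5,0],[-1,3.5,0],[-1,3.5,0],[-1,3.5,0]],"turn":[0,0,0,0,0,0,0,0.06],"claw":[0.7,0.7,0.7,0.7,0.7,0.7,0.7,0.7]}'
python3 -m creep '{"slide":[[-1.5,3.5,0],[-1.5,3.5,0],[-1.5,3.5,0],[-1.2,3.5,0],[-1,3.5,0],[-0.9,3.5,0],[0,0.6,0],[0,0,0]],"turn":[0,0,0,0,0,0,0,0],"claw":[0.7,0.7,0.7,0.7,0.7,0.7,0.7,0.7]}'
```

```text
clock: 8.57
eef_pos: [611.8, -226.2, 370.3]
eef_rot: [3.139, -0.002, 0.392]
wrist_force: [0.8, 0.1, -0.2]
finger_gap: 66.2
finger_force: 0.0
clock: 9.57
eef_pos: [531.4, 54.8, 368.2]
eef_rot: [3.141, -0.002, 0.453]
wrist_force: [0.4, -0.8, -0.1]
finger_gap: 65.7
finger_force: 0.0
clock: 10.58
eef_pos: [456.1, 269.5, 367.4]
eef_rot: [3.141, -0.001, 0.452]
wrist_force: [-0.7, -0.7, -0.0]
finger_gap: 65.9
finger_force: 0.0
```

```bash
python3 - <<'E'
from h import *
p,d=manip.camera("scene"); cv2.imwrite("pics/s2.png",p[:,:,::-1])
E
```

```text
(no output)
```

View pics/s2.png

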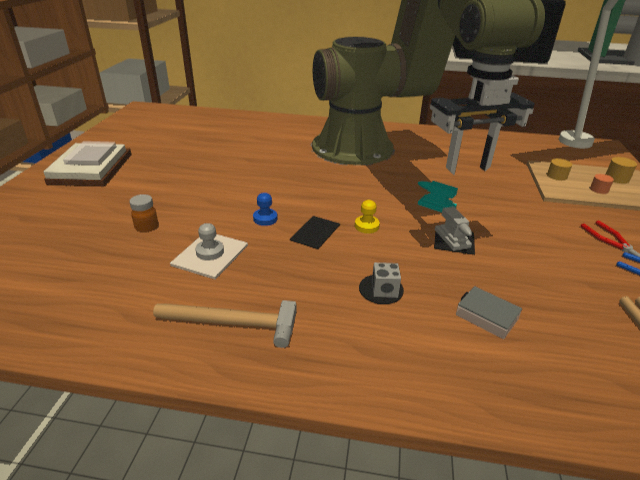

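The stake stands on the board at (208,245) and the gripper is above the anvil (455,232). Descending.

```bash
python3 -m creep '{"slide":[[0,0,-3],[0,0,-3],[0,0,-3],[0,0,-2],[0,0,-1],[0,0,-1],[0,0,0],[0,0,0]],"turn":[0,0,0,0,0,0,0,0],"claw":[0.7,0.7,0.7,0.7,0.7,0.7,0.7,0.7]}' 30
python3 -m creep '{"slide":[[0,0,0],[0,0,0],[0,0,0],[0,0,0],[0,0,0],[0,0,0],[0,0,0]],"turn":[0,0,0,0,0,0,0],"claw":[0.5,0.3,0.2,0.2,0.2,0.2,0.2]}'
```

```text
clock: 11.62
eef_pos: [456.2, 269.7, 237.3]
eef_rot: [-3.142, -0.001, 0.452]
wrist_force: [-1.5, -0.1, 0.1]
finger_gap: 65.6
finger_force: 0.0
clock: 12.5
eef_pos: [456.1, 269.7, 236.7]
eef_rot: [3.142, -0.0, 0.452]
wrist_force: [0.7, -1.4, 0.8]
finger_gap: 27.9
finger_force: 30.0
```

```bash
python3 -m creep '{"slide":[[0,0,0.5],[0,0,1],[0,0,2],[0,0,3],[0,0,3],[0,0,2.5],[0,0,0],[0,0,0]],"turn":[0,0,0,0,0,0,0,0],"claw":[0.2,0.2,0.2,0.2,0.2,0.2,0.2,0.2]}'
python3 -m creep '{"slide":[[0,-2,0],[0.4,-4,0],[0.4,-4,0],[0.4,-4,0],[0.4,-4,0],[0.4,-4,0],[0.4,-4,0],[0.4,-2,0]],"turn":[-0.1,-0.1,-0.1,-0.1,-0.1,-0.1,-0.1,-0.057],"claw":[0.2,0.2,0.2,0.2,0.2,0.2,0.2,0.2]}'
```

```text
clock: 13.5
eef_pos: [455.8, 269.6, 355.6]
eef_rot: [3.142, 0.001, 0.452]
wrist_force: [-0.0, -0.8, -5.9]
finger_gap: 27.9
finger_force: 30.0
clock: 14.5
eef_pos: [483.9, -12.0, 355.4]
eef_rot: [3.141, 0.002, -0.309]
wrist_force: [-0.9, 0.5, -6.1]
finger_gap: 27.7
finger_force: 30.0
```

```bash
python3 - <<'E'
from h import *
p,d=manip.camera("top"); w=world("top",d); uu,vv=np.meshgrid(range(640),range(480))
for thr in(50,60):
  m=(np.hypot(uu-176,vv-300)<32)&(p.max(2)<thr)
  m=cv2.morphologyEx(m.astype(np.uint8),cv2.MORPH_OPEN,np.ones((2,2)))>0
  q=plane("top",5)[m][:,:2]; print("square",len(q),rect(q),q.mean(0))
cv2.imwrite("pics/top2.png",p[:,:,::-1])
E
```

```text
square 1549 (array([457.2, 272. ]), array([79.3, 78.5]), 86.1) [457.07479546 272.14448061]
square 1586 (array([457.1, 272.2]), array([80.1, 79.5]), 85.9) [456.88550574 272.14619205]
```

View pics/top2.png

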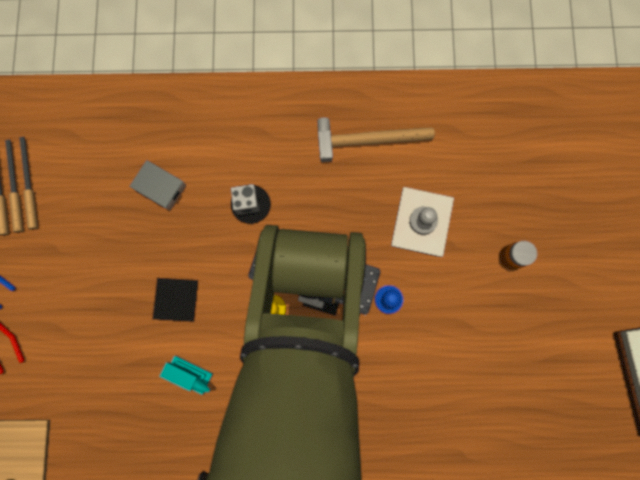

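The oblong and square mats are both now fully seen; (176,300) is the square one. Lowering the anvil over the oblong mat.

```bash
python3 -m creep '{"slide":[[0,-1.9,0],[0,0,-2],[0,0,-3],[0,0,-3],[0,0,-2],[0,0,-0.8],[0,0,-0.5],[0,0,0]],"turn":[0,0,0,0,0,0,0,0],"claw":[0.2,0.2,0.2,0.2,0.2,0.2,0.2,0.2]}'
python3 -m creep '{"slide":[[0,0,-0.2],[0,0,-0.1],[0,0,0],[0,0,0]],"turn":[0.004,0,0,0],"claw":[0.2,0.2,0.2,0.2]}'
```

```text
clock: 15.55
eef_pos: [484.1, -29.2, 243.8]
eef_rot: [-3.142, -0.0, -0.305]
wrist_force: [0.2, 0.5, -4.6]
finger_gap: 27.6
finger_force: 30.0
clock: 16.05
eef_pos: [484.0, -29.3, 240.7]
eef_rot: [-3.142, -0.0, -0.301]
wrist_force: [-0.5, 0.7, -5.4]
finger_gap: 27.6
finger_force: 30.0
```

```bash
python3 -m creep '{"slide":[[0,-0.2,-0.2],[0,0,-0.1],[0,0,0],[0,0,0]],"turn":[0,0,0,0],"claw":[0.2,0.2,0.2,0.2]}';python3 -m creep '{"slide":[[0,0,-0.1],[0,0,0],[0,0,0]],"turn":[0,0,0],"claw":[0.2,0.2,0.2]}'
```

```text
clock: 16.55
eef_pos: [484.0, -31.3, 237.7]
eef_rot: [3.142, -0.0, -0.301]
wrist_force: [-0.5, -0.4, -6.2]
finger_gap: 27.6
finger_force: 30.0
clock: 16.92
eef_pos: [484.1, -31.3, 236.7]
eef_rot: [-3.142, -0.0, -0.301]
wrist_force: [0.1, -0.5, -4.9]
finger_gap: 28.0
finger_force: 30.0
```

```bash
python3 -m creep '{"slide":[[0,0,-0.05],[0,0,0],[0,0,0]],"turn":[0,0,0],"claw":[0.2,0.2,0.2]}'
```

```text
clock: 17.3
eef_pos: [484.1, -31.3, 236.6]
eef_rot: [-3.142, -0.0, -0.301]
wrist_force: [-4.0, -0.1, 6.6]
finger_gap: 27.7
finger_force: 30.0
```

```bash
python3 -m creep '{"slide":[[0,0,0],[0,0,0],[0,0,0],[0,0,0],[0,0,2],[0,0,4],[0,0,4],[0,0,3]],"turn":[0,0,0,0,0,0,0,0],"claw":[0.5,0.7,0.7,0.7,0.7,0.7,0.8,0.8]}'
python3 -m creep '{"slide":[[2,2,0],[2.8,2.7,0],[2.8,2.7,0],[2.8,2.7,0],[2.8,2.7,0],[2,2,0],[2,1.7,0],[0,0,0]],"turn":[0.06,0.06,0.06,0.06,0.06,0.06,0.06,0.033],"claw":[0.8,0.8,0.8,0.8,0.8,0.8,0.8,0.8]}'
```

```text
clock: 18.3
eef_pos: [483.9, -31.3, 367.9]
eef_rot: [-3.141, -0.001, -0.301]
wrist_force: [-0.5, -0.3, 0.5]
finger_gap: 75.0
finger_force: 0.0
clock: 19.3
eef_pos: [656.5, 134.6, 365.2]
eef_rot: [-3.142, 0.001, 0.154]
wrist_force: [-0.2, -0.5, -0.0]
finger_gap: 74.9
finger_force: 0.0
```

```bash
python3 - <<'E'
from h import *
p,d=manip.camera("top"); w=world("top",d); uu,vv=np.meshgrid(range(640),range(480))
m=(np.hypot(uu-325,vv-282)<36)&(w[...,2]>57)&(w[...,2]<70)
print("anvil",m.sum(),rect(w[m][:,:2]))
cv2.imwrite("pics/top3.png",p[:,:,::-1])
E
```

```text
anvil 607 (array([492.7, -33.6]), array([27.9, 92.5]), 72.8)
```

View pics/top3.png

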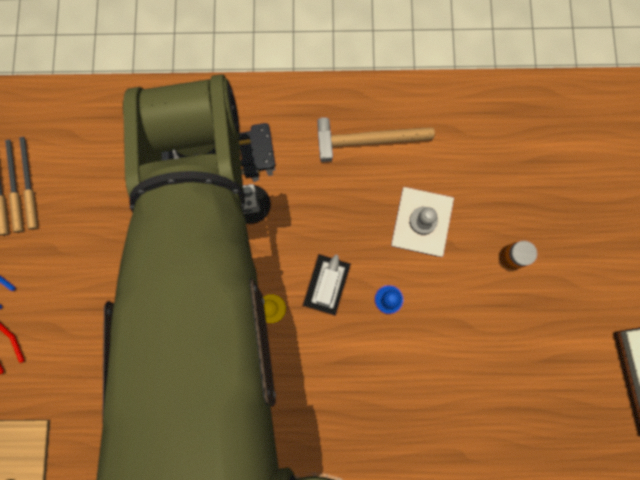

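The anvil sits centred on the oblong mat at (327,284), yaw within 0.3°. Now the block.

```bash
python3 -m creep '{"slide":[[-0.05,-0.1,-3],[0,0,-3],[0,0,-3],[0,0,-3],[0,0,-1.5],[0,0,-1],[0,0,-0.7],[0,0,0]],"turn":[0,0,0,0,0,0,0,0],"claw":[0.8,0.8,0.8,0.8,0.8,0.8,0.8,0.8]}' 35
python3 -m creep '{"slide":[[0,0,0],[0,0,0],[0,0,0],[0,0,0],[0,0,0],[0,0,0]],"turn":[0,0,0,0,0,0],"claw":[0.6,0.4,0.4,0.4,0.4,0.4]}'
```

```text
clock: 20.35
eef_pos: [655.5, 132.6, 214.3]
eef_rot: [3.142, -0.0, 0.152]
wrist_force: [0.1, 0.3, 0.2]
finger_gap: 75.4
finger_force: 0.0
clock: 21.1
eef_pos: [655.5, 132.7, 214.4]
eef_rot: [3.142, -0.0, 0.152]
wrist_force: [-0.6, 1.0, 3.6]
finger_gap: 45.5
finger_force: 35.0
```

```bash
python3 -m creep '{"slide":[[0,0,0.5],[0,0,1],[0,0,2],[0,0,3],[0,0,2],[0,0,1],[0,0,0],[0,0,0]],"turn":[0,0,0,0,0,0,0,0],"claw":[0.4,0.4,0.4,0.4,0.4,0.4,0.4,0.4]}'
python3 -m creep '{"slide":[[-2,1.4,0],[-3,2.1,0],[-3,2.1,0],[-3,2.1,0],[-3,2.1,0],[-3,2.1,0],[-2,1.4,0],[-0.8,0.6,0]],"turn":[-0.03,-0.03,-0.03,-0.03,-0.03,-0.03,-0.03,-0.012],"claw":[0.4,0.4,0.4,0.4,0.4,0.4,0.4,0.4]}'
python3 -m creep '{"slide":[[0,0,0],[0,0,-2],[0,0,-3],[0,0,-2],[0,0,-1],[0,0,-0.5],[0,0,0],[0,0,0]],"turn":[0,0,0,0,0,0,0,0],"claw":[0.4,0.4,0.4,0.4,0.4,0.4,0.4,0.4]}'
```

```text
clock: 22.1
eef_pos: [655.4, 132.7, 308.0]
eef_rot: [-3.142, 0.002, 0.152]
wrist_force: [0.2, 0.4, -8.7]
finger_gap: 45.6
finger_force: 35.0
clock: 23.1
eef_pos: [456.6, 272.3, 308.7]
eef_rot: [3.141, 0.001, -0.07]
wrist_force: [0.4, 0.1, -9.6]
finger_gap: 45.6
finger_force: 35.0
clock: 24.1
eef_pos: [457.7, 271.7, 224.8]
eef_rot: [-3.141, -0.001, -0.07]
wrist_force: [1.1, 0.1, -9.2]
finger_gap: 45.8
finger_force: 35.0
```

```bash
python3 - <<'E'
from h import *
p,d=manip.camera("top"); uu,vv=np.meshgrid(range(640),range(480)); w=world("top",d)
for thr in(50,60):
  m=(np.hypot(uu-250,vv-204)<27)&(p.max(2)<thr)
  m=cv2.morphologyEx(m.astype(np.uint8),cv2.MORPH_OPEN,np.ones((2,2)))>0
  q=plane("top",5)[m][:,:2]; print("round",len(q),rect(q),q.mean(0),cv2.minEnclosingCircle(q.astype(np.float32)))
m=(np.hypot(uu-424,vv-218)<32)&(w[...,2]>48)&(w[...,2]<79); print("stake",m.sum(),rect(w[m][:,:2]),w[m].mean(0))
p,d=manip.camera("scene"); cv2.imwrite("pics/s4.png",cv2.resize(p[150:350,300:600,::-1],None,fx=2.5,fy=2.5))
E
```

```text
round 1081 (array([651.1, 124.2]), array([76. , 76.3]), 26.6) [650.76382122 123.94173552] ((650.8948974609375, 123.7632827758789), 38.750465393066406)
round 1121 (array([650.9, 123.6]), array([76.8, 76. ]), 89.4) [650.85065743 123.98813793] ((651.1195068359375, 124.19236755371094), 39.5499153137207)
stake 269 (array([ 611.7, -224.2]), array([32.5, 33. ]), 44.2) [ 610.15737899 -222.86375708   70.41444682]
```

View pics/s4.png

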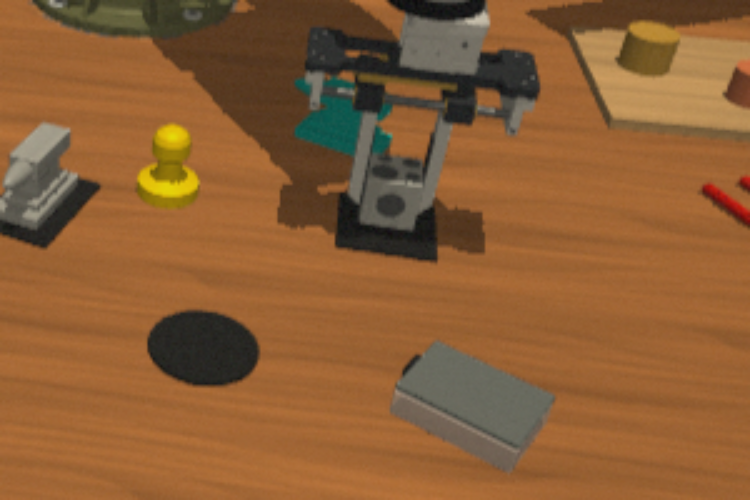

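The block hangs upright over the square mat (crop 390,200). The round mat is clear at (651,124) mm. Lowering the block.

```bash
python3 -m creep '{"slide":[[0,0,-0.4],[0,0,-0.3],[0,0,-0.1],[0,0,0],[0,0,0]],"turn":[0,0,0,0,0],"claw":[0.4,0.4,0.4,0.4,0.4]}'; python3 -m creep '{"slide":[[0,0,-0.1],[0,0,-0.1],[0,0,0]],"turn":[0,0,0],"claw":[0.4,0.4,0.4]}'
```

```text
clock: 24.82
eef_pos: [457.5, 271.7, 216.2]
eef_rot: [-3.142, -0.0, -0.07]
wrist_force: [0.4, 0.1, -8.8]
finger_gap: 45.7
finger_force: 35.0
clock: 25.2
eef_pos: [457.5, 271.7, 214.3]
eef_rot: [-3.142, -0.0, -0.07]
wrist_force: [-2.4, -0.8, -3.4]
finger_gap: 45.8
finger_force: 35.0
```

```bash
python3 -m creep '{"slide":[[0,0,-0.05],[0,0,0],[0,0,0],[0,0,0],[0,0,0],[0,0,2],[0,0,4],[0,0,4]],"turn":[0,0,0,0,0,0,0,0],"claw":[0.4,0.4,0.6,0.7,0.75,0.75,0.75,0.75]}'
python3 -m creep '{"slide":[[0,0,3],[0,0,3],[1.5,-3.5,0],[1.5,-3.5,0],[1.5,-3.5,0],[1.5,-3.5,0],[1.5,-3.5,0],[1.5,-3.5,0]],"turn":[0,0,0,0,0,0,0,0],"claw":[0.75,0.75,0.75,0.75,0.75,0.75,0.75,0.75]}' 25
python3 -m creep '{"slide":[[1.2,-4,0],[1.2,-4,0],[1.2,-4,0],[1,-4,0],[1,-4,0],[0.8,-4,0],[0,-3,0],[0,-1.7,0]],"turn":[0,0,0,0,0,0,0,0],"claw":[0.75,0.75,0.75,0.75,0.75,0.75,0.75,0.75]}'
```

```text
clock: 26.2
eef_pos: [457.5, 271.7, 314.8]
eef_rot: [3.142, 0.0, -0.07]
wrist_force: [-0.5, -0.4, -0.7]
finger_gap: 70.5
finger_force: 0.0
clock: 27.2
eef_pos: [547.9, 60.5, 373.8]
eef_rot: [-3.142, -0.0, -0.07]
wrist_force: [0.1, 0.1, -0.1]
finger_gap: 70.5
finger_force: 0.0
clock: 28.2
eef_pos: [611.4, -226.7, 373.4]
eef_rot: [-3.142, 0.0, -0.071]
wrist_force: [0.3, 0.3, -1.4]
finger_gap: 70.5
finger_force: 0.0
```

```bash
python3 - <<'E'
from h import *
p,d=manip.camera("top"); w=world("top",d); uu,vv=np.meshgrid(range(640),range(480))
m=(np.hypot(uu-176,vv-300)<30)&(w[...,2]>44)&(w[...,2]<60)
print("block",m.sum(),rect(w[m][:,:2])); print(manip.read_state()["eef_pos"])
E
```

```text
block 604 (array([458.5, 271.9]), array([47.3, 45.9]), 85.8)
[ 611.22692436 -227.82002797  373.41035793]
```

```bash
python3 -m creep '{"slide":[[0.08,0.15,-3],[0,0,-3],[0,0,-3],[0,0,-2.5],[0,0,-1],[0,0,-0.8],[0,0,-0.2],[0,0,0]],"turn":[0,0,0,0,0,0,0,0],"claw":[0.75,0.75,0.75,0.75,0.75,0.75,0.75,0.75]}' 25
python3 -m creep '{"slide":[[0,0,0],[0,0,0],[0,0,0],[0,0,0],[0,0,0],[0,0,0]],"turn":[0,0,0,0,0,0],"claw":[0.5,0.3,0.2,0.2,0.2,0.2]}'
```

```text
clock: 29.25
eef_pos: [612.4, -223.8, 239.3]
eef_rot: [3.141, -0.001, -0.07]
wrist_force: [0.5, 0.5, 0.3]
finger_gap: 70.6
finger_force: 0.0
clock: 30.0
eef_pos: [612.3, -224.0, 238.8]
eef_rot: [3.141, -0.0, -0.07]
wrist_force: [-0.6, -3.0, 0.9]
finger_gap: 33.2
finger_force: 25.0
```

```bash
python3 -m creep '{"slide":[[0,0,0.5],[0,0,1],[0,0,2],[0,0,3],[0,0,1.5],[0.4,2,0],[0.4,3.5,0],[0.4,3.5,0]],"turn":[0,0,0,0,0,0,0,0],"claw":[0.2,0.2,0.2,0.2,0.2,0.2,0.2,0.2]}'
python3 -m creep '{"slide":[[0.5,4,0],[0.5,4,0],[0.5,4,0],[0.4,4,0],[0.4,4,0],[0.3,3,0],[0,2,0],[0,0.8,0]],"turn":[0,0,0,0,0,0,0,0],"claw":[0.2,0.2,0.2,0.2,0.2,0.2,0.2,0.2]}'
python3 -m creep '{"slide":[[0,0,0],[0,0,0],[0,0,-2],[0,0,-2.5],[0,0,-1.5],[0,0,-0.5],[0,0,0],[0,0,0]],"turn":[0,0,0,0,0,0,0,0],"claw":[0.2,0.2,0.2,0.2,0.2,0.2,0.2,0.2]}'
```

```text
clock: 31.0
eef_pos: [624.3, -131.8, 317.6]
eef_rot: [-3.141, 0.002, -0.07]
wrist_force: [0.3, -0.0, -3.5]
finger_gap: 32.8
finger_force: 25.0
clock: 32.0
eef_pos: [650.0, 125.4, 318.1]
eef_rot: [3.141, 0.001, -0.069]
wrist_force: [-0.6, -0.0, -4.3]
finger_gap: 32.5
finger_force: 25.0
clock: 33.0
eef_pos: [650.5, 124.2, 254.5]
eef_rot: [-3.141, -0.001, -0.07]
wrist_force: [-0.1, -0.4, -2.8]
finger_gap: 32.9
finger_force: 25.0
```

```bash
python3 -m creep '{"slide":[[0,0,-0.8],[0,0,-0.5],[0,0,-0.3],[0,0,0],[0,0,0]],"turn":[0,0,0,0,0],"claw":[0.2,0.2,0.2,0.2,0.2]}'; python3 -m creep '{"slide":[[0,0,-0.1],[0,0,-0.05],[0,0,0]],"turn":[0,0,0],"claw":[0.2,0.2,0.2]}'
```

```text
clock: 33.62
eef_pos: [650.4, 124.2, 237.8]
eef_rot: [-3.142, -0.0, -0.07]
wrist_force: [-0.7, 0.8, -4.1]
finger_gap: 32.6
finger_force: 25.0
clock: 34.0
eef_pos: [650.3, 124.2, 236.1]
eef_rot: [3.142, 0.0, -0.07]
wrist_force: [0.8, -0.7, -3.7]
finger_gap: 32.6
finger_force: 25.0
```

```bash
python3 -m creep '{"slide":[[0,0,-0.05],[0,0,0],[0,0,0]],"turn":[0,0,0],"claw":[0.2,0.2,0.2]}'; python3 -m creep '{"slide":[[0,0,-0.05],[0,0,0],[0,0,0]],"turn":[0,0,0],"claw":[0.2,0.2,0.2]}'
```

```text
clock: 34.38
eef_pos: [650.4, 124.2, 235.8]
eef_rot: [-3.142, -0.0, -0.07]
wrist_force: [-0.9, 0.2, -1.6]
finger_gap: 32.7
finger_force: 25.0
clock: 34.75
eef_pos: [650.4, 124.1, 235.8]
eef_rot: [-3.142, -0.001, -0.07]
wrist_force: [-3.5, -1.7, 4.9]
finger_gap: 32.4
finger_force: 25.0
```

Contact. Releasing, lifting, and moving aside for a view.

```bash
python3 -m creep '{"slide":[[0,0,0],[0,0,0],[0,0,0],[0,0,0],[0,0,2],[0,0,4],[0,0,4],[0,0,4]],"turn":[0,0,0,0,0,0,0,0],"claw":[0.4,0.6,0.7,0.7,0.7,0.7,0.7,0.7]}'
python3 -m creep '{"slide":[[-0.5,-4,0],[-0.5,-4,0],[-0.5,-4,0],[-0.5,-4,0],[-0.5,-4,0],[-0.5,-4,0],[-0.5,-4,0],[-0.5,-4,0]],"turn":[0,0,0,0,0,0,0,0],"claw":[0.7,0.7,0.7,0.7,0.7,0.7,0.7,0.7]}'
python3 -m creep '{"slide":[[0,-3,0],[0,0,0],[0,0,0]],"turn":[0,0,0],"claw":[0.7,0.7,0.7]}'
python3 - <<'E'
from h import *
p,d=manip.camera("top"); w=world("top",d); uu,vv=np.meshgrid(range(640),range(480))
for n,c,a,b in(("block",(176,300),44,60),("stake",(248,200),47,76),("anvil",(327,284),57,70)):
    m=(np.hypot(uu-c[0],vv-c[1])<36)&(w[...,2]>a)&(w[...,2]<b); print(n,m.sum(),rect(w[m][:,:2]))
cv2.imwrite("pics/top5.png",p[:,:,::-1])
p,d=manip.camera("scene"); cv2.imwrite("pics/s5.png",p[:,:,::-1])
E
```

```text
clock: 35.75
eef_pos: [650.0, 124.1, 378.2]
eef_rot: [-3.141, -0.002, -0.07]
wrist_force: [0.1, 0.2, 0.2]
finger_gap: 65.7
finger_force: 0.0
clock: 36.75
eef_pos: [609.9, -197.0, 376.9]
eef_rot: [3.141, -0.002, -0.07]
wrist_force: [0.1, 0.2, -0.7]
finger_gap: 65.5
finger_force: 0.0
clock: 37.12
eef_pos: [610.3, -225.0, 376.0]
eef_rot: [3.142, -0.001, -0.07]
wrist_force: [-0.3, 0.4, -0.5]
finger_gap: 65.9
finger_force: 0.0
block 603 (array([458.4, 271.5]), array([47. , 45.9]), 85.7)
stake 259 (array([649.9, 124.4]), array([32.4, 32.9]), 23.8)
anvil 607 (array([493.5, -33.7]), array([28. , 94.4]), 72.9)
```

View pics/top5.png

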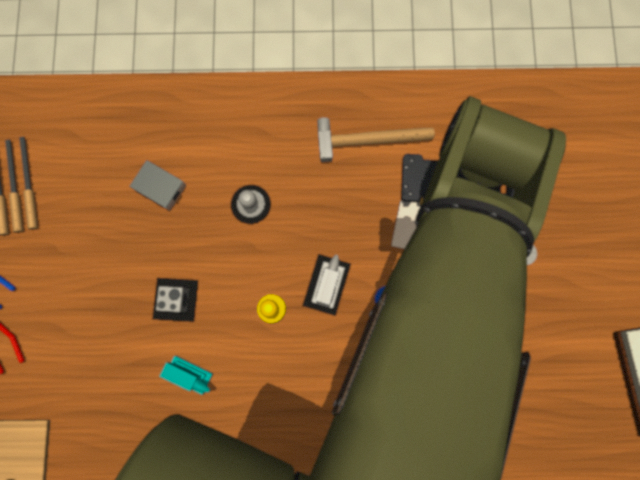

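View pics/s5.png

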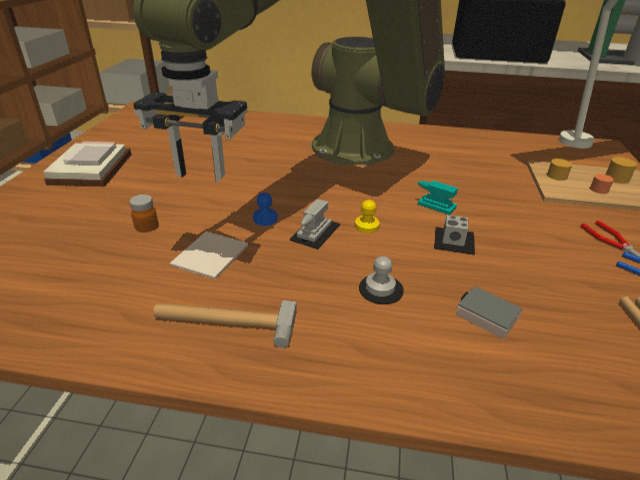

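Top and scene pictures agree. The anvil is on the oblong mat (327,284), the block on the square (175,299) and the stake on the round (250,203), all upright and centred within about 1.5 mm. The bystanders and look-alikes have not moved.

```bash
python3 -c "
from cell import manip
print(manip.sign_off())"
```

```text
the job is handed in; nothing more can be done
None
```

The job is handed in: the anvil, block and stake each stand upright on their own mats, centred within about 1.5 mm and lined up to within about 0.5°, with nothing else moved, after about 37 s of robot time.

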